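# Clamp a bush in the screw clamp with one turn of the hand wheel

### The arm

A 6-joint arm with a two-finger parallel gripper is mounted at the origin on a cart in front of the work surface, level with it; the furniture and walls round the work are solid. World frame = base frame: x ahead of the robot, y to its left, z up, the work surface at z = 0. Lengths are in mm, angles in rad, forces in N, time in s.
With the tool pointing down it reaches from about 350 to 775 mm from the base axis. Payload 7.3 kg.
Tool frame: the origin (TCP) lies at the centre of the arm's flange, where the gripper is bolted on; the fingertips stand 178 mm ahead of it and the grasp point (between the pads) lies 159 mm ahead of it; z points along the fingers, y is the direction in which the jaws open and shut (so a half turn about z gives the same grasp; the last joint's range is limited). The gripper opens to 92 mm and grips with 3 to 60 N. Pads are 19 mm wide; open, the fingers measure 130 mm over their backs; the gripper's body (75 mm by 190 mm) begins 47 mm behind the grasp point.
Start: joints at [1.002, 0.342, 1.524, -0, 1.275, -0.146], TCP at [215.395, 478.783, 404.741] pointing down, gripper open.
Joint ranges: [-2.53, 2.53], [-0.77, 2.02], [0.04, 2.7], [-1, 4.14], [0.28, 2.66], [-3.11, 3.11]. Speed limits (rad/s): [2.57, 2.57, 3.14, 3.14, 3.14, 3.14].

### API

Orientations are given as [roll, pitch, yaw] about the fixed x, y, z axes, in that order (R = Rz(yaw) Ry(pitch) Rx(roll)).
In Python, from plant import get_obs, capture, close_job gives the robot as it stands. The module is installed in compiled form; this text tells all that it offers.
- The arm moves only by the shell command python3 -m pendant 'ROWS'. ROWS is JSON, a list of rows, each a list of 3 entries, a list of its own where there are three numbers: the shift along the tool's x, y, z in m, then the turn, a rotation vector about the tool's x, y, z in rad, then the finger opening in m, from 0 to 0.0918. In form: [[[tx, ty, tz], [wx, wy, wz], fingers], ...]. A call has 1 to 10 rows; each row is the pose to reach, as a shift and turn from the pose commanded when the call began, along the tool's axes at that moment; what a row does not reach only later rows make up. A row lasts 1/12 s, in which the tool goes at most 41.7 mm and 7.16 degrees, less where a joint would pass 70% of its speed; a pose out of reach is approached as far as the arm can. A call with a gripper value outside its range is refused whole. The fingers move at their own pace and stop on an object; the grip force is fixed at half the most. Time passes only in rows, so rows that repeat a pose let the fingers close. It gives the time, the measured TCP pose, the force and the opening at its end, in the units of the state.
- get_obs(): the state, without advancing time (a new reading comes with each control period).
- capture(name): name is "scene" or "top"; returns a dict with "color" (480x640x3 uint8, red, green, blue), "mtx" (3x3 intrinsics, pixels), "rvec" (rotation vector, rad) and "tvec" (3), from world to camera coordinates, as OpenCV has them. Camera axes: x right, y down, z forward; pixel columns grow to the right and rows downward; lengths in mm; the calibration is good to about 2 mm. A picture is of the moment at which its call begins. There is no depth.
- close_job(): hands the job in, once; it reports no verdict.
The state is a dict: "time": time; "joint_positions": joint angles; "dq": joint speeds; "tau": joint torques, N m; "tool_pos": TCP position; "tcp_rot": TCP orientation; "contact_force": force on the tool from outside, world axes, zero at the start; "moment": the same for the moment, N m; "grip_width": finger opening in mm.
Only numpy, scipy, OpenCV 4.12 (cv2) and the standard library are available. Lean on these libraries where they do the work, as an engineer would, in place of code of your own. Each camera call takes 0.05 s, during which the arm holds its last target. There are 200 camera calls.

### The job

With the fingertips only, gripping and lifting nothing, push the loading slide by its upturned end plate until it is fully home against its stop, so that the bush in its nest stands under the screw. Then push the hand wheel round clockwise (seen from above) by its upright handle through exactly one full turn, so that the handle is in line with the fixed pointer again and the foot clamps the bush. Do not force the wheel or ram the slide, do not touch the bush, and leave the parts and gauges beside the clamp where they are.

Things in the scene. Friction and masses are not known exactly. Their poses are not given: they have to be found in the camera images.
- slide (a joint): how far the loading slide has been pushed in, m: grows as it is pushed along the clamp's +y; 0.075 is fully home against the stop. It starts at 0, fully out. Rubs with about 2.5 N and stays where it is left.
- push_plate (a point): centre of the outer (-y) face of the slide's upturned steel end plate, 44 mm wide (along x), 6 mm thick, 57 mm above the table. Its top edge is 25 mm above this point; below, it runs down 24 mm to the slide. Push here along the clamp's +y. Its axes are those of the clamp.
- handwheel (a joint): angle of the hand wheel, rad: 0 at the start with the handle in line with the fixed pointer, grows clockwise seen from above; 6.283 is one full turn. The wheel needs about 0.2 N m (3.5 N at the handle) and stays where it is left, without springing back. Each turn lowers the screw, wheel and handle by 5 mm; the spring foot meets the bush after about three quarters of a turn and then presses up to about 15 N, hardly felt at the handle.
- wheel_axis (a point): point on the vertical axis of the hand wheel, 4 mm above the middle of its rim, 180 mm above the table; the axes are those of the clamp (z up). The aluminium wheel lies level: rim 60 mm mean radius, 15 mm thick (its top 184 mm above the table at the start), three spokes, hub and nut no higher than 186 mm.
- handle_mid (a point): middle of the upright black revolving handle on the wheel rim: 22 mm thick, 50 mm tall (25 mm above and below this point), 60 mm from the wheel axis, its middle 210 mm above the table at the start. It turns freely on its own pin.
- pointer (a point): top of the small fixed steel pointer, 82.5 mm from the wheel axis just outside the rim on the clamp's -x side, 163 mm above the table, below the rim's top. The handle starts in line with it (seen from above, between it and the wheel axis) and must come round to it again.
- bush_mid (a point): middle of the turned bush (flange 48 mm, body 34 mm, 28 mm high), standing loose in the 6 mm deep nest of the slide. Its underside is 14 mm below this point.
- screw_clamp: the fixed clamp: a 165 x 335 mm base plate (x from -55 to +110 mm, y from -245 to +90 mm) with a slideway along its y axis and a grey C-shaped casting whose column stands on its +x side, 50 to 108 mm from the wheel axis; all below the wheel. Origin on the table under the wheel axis; slide and push plate lie on the -y side (to the robot's right), the pointer on the -x side (towards the robot).
- flanged_bush: a loose flat flanged bush, 58 mm across, 16 mm high, on the table in front of the clamp; origin at its underside. Leave alone.
- plug_gauge: a loose plug gauge lying on the table in front of the clamp, 112 mm long, 25 mm thick; origin at its underside. Leave alone.
- ring_gauge: a loose ring gauge, 64 mm across, 20 mm high, lying on the table at the left (+y) end of the clamp; origin at its underside. Leave alone.
Not all that is in view belongs to the job. What is shaped like the part that bears bush_mid but green is not meant.

How it is judged:
By the outcome, as a careful person would: the job done as asked, in the order asked, and still so for the second after the job is handed in, with the robot touching nothing.
It also fails if it takes over 64 s, if anything falls off the work surface, if the arm or the gripper's body presses on something with over 40 N, if the wrist force passes 120 N, or if a joint passes its speed limit or range.

## Working session

There is one attempt and no reset: what is moved stays moved. The work goes in short steps, Python scripts to look and compute and a shell command to move; the robot and the scene stay as the last step left them, time stands still between calls to the robot, and variables do not carry over. Pictures are saved under pics/ and viewed, about 8 in all and at most 12, crops included, and the job is handed in when it is done.

```bash
mkdir -p pics; python3 - <<'E'
from plant import get_obs,capture
import cv2
o=get_obs()
for k in o: print(k,o[k])
for n in("scene","top"):
    c=capture(n); cv2.imwrite(f"pics/{n}0.png",c["color"][:,:,::-1]); print(n,c["mtx"].tolist(),c["rvec"],c["tvec"])
E
```

```text
time 0.0
joint_positions [ 1.00200728e+00  3.42743048e-01  1.52505190e+00 -1.22312754e-05
  1.27539207e+00 -1.45994676e-01]
dq [ 0.0006965  -0.00034382  0.00011328 -0.00138721  0.00093041 -0.00088309]
tau [-1.43392241e-03 -4.31238091e+01 -2.44223768e+01  7.16203311e-02
  5.58321574e-02 -1.08265901e-04]
tool_pos [215.31471411 478.66093934 404.02201915]
tcp_rot [-3.14001355e+00 -2.20370755e-04  2.71880168e+00]
contact_force [ 0.09568661  0.42729903 -0.08012024]
moment [ 0.00414688 -0.03876683 -0.0236341 ]
grip_width 91.30655143738984
scene [[464.031316119405, 0.0, 326.61849576996485], [0.0, 464.031316119405, 237.72479809781976], [0.0, 0.0, 1.0]] [ 2.10428053 -0.88251058  0.44062133] [-342.36853809  344.83758183  608.52911514]
top [[582.6004421419689, 0.0, 324.7872483234514], [0.0, 582.6004421419689, 226.84028867216207], [0.0, 0.0, 1.0]] [ 2.18352962 -2.22232008  0.09995967] [  43.5338376   523.24959661 1305.90508204]
```

View pics/scene0.png

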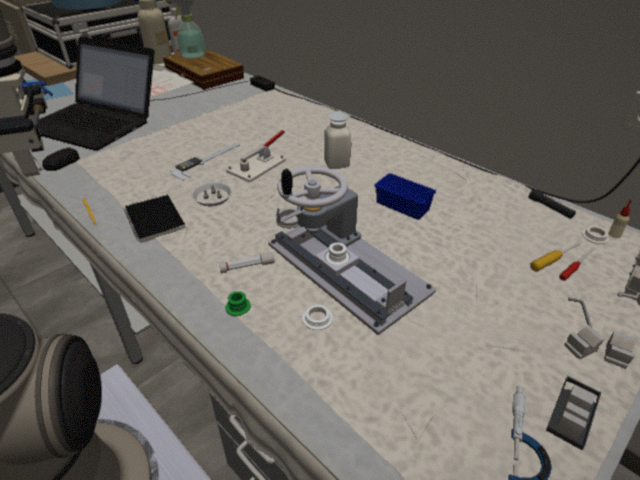

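View pics/top0.png

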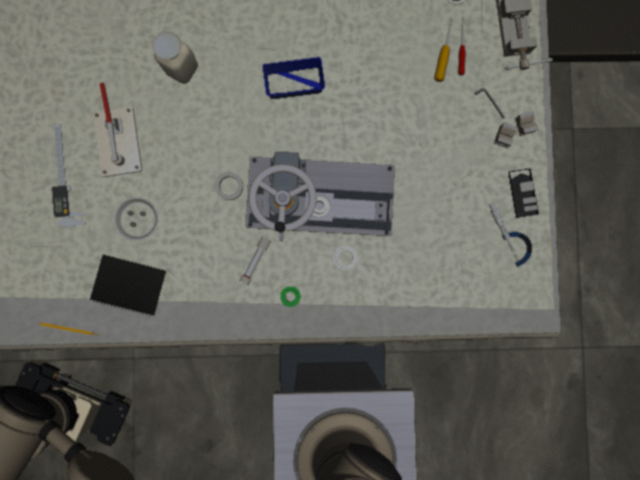

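The scene view shows the clamp mid-image: wheel about (312,187), handle (287,182), push plate (397,292). In the top view the wheel is at about (283,198), the handle at (280,228) and the plate near (381,211). I'll take enlarged crops next.

```bash
python3 - <<'E'
import cv2,numpy as np
t=cv2.imread("pics/top0.png")[145:245,235:405]; s=cv2.imread("pics/scene0.png")[160:335,260:445]
t=cv2.resize(t,None,fx=4.5,fy=4.5,interpolation=cv2.INTER_CUBIC)
cv2.imwrite("pics/t1.png",t)
cv2.imwrite("pics/s1.png",cv2.resize(s,None,fx=3.4,fy=3.4,interpolation=cv2.INTER_CUBIC))
E
```

```text
(no output)
```

View pics/t1.png

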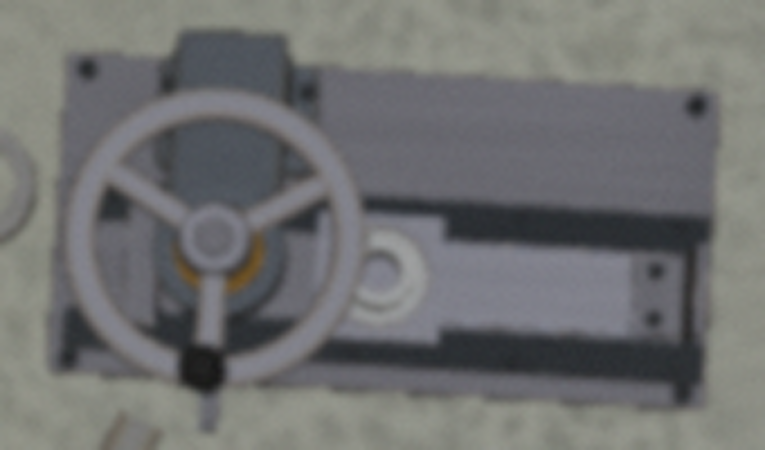

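View pics/s1.png

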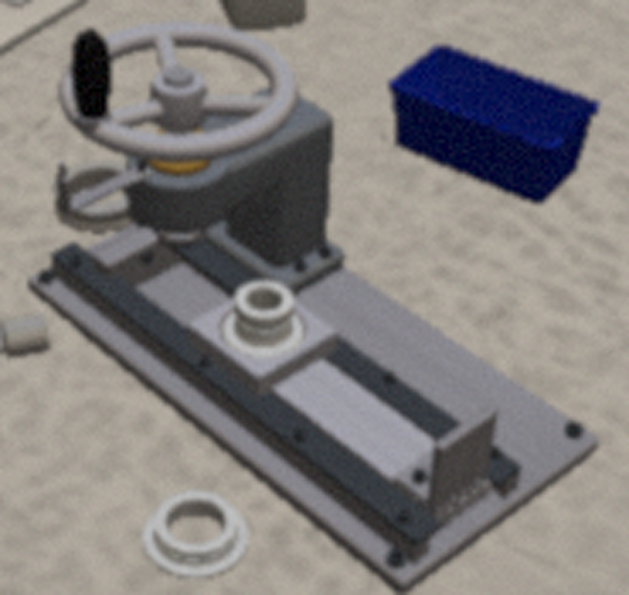

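```bash
cat > h.py <<'E'
import cv2,numpy as np
from plant import get_obs,capture
def ray(c,px):
    R=cv2.Rodrigues(np.array(c["rvec"],float))[0]; t=np.array(c["tvec"],float).ravel()
    K=np.array(c["mtx"]); d=R.T@np.linalg.inv(K)@np.array([px[0],px[1],1.]); return -R.T@t,d
def onz(c,px,z):
    o,d=ray(c,px); return o+d*(z-o[2])/d[2]
def tri(c1,p1,c2,p2):
    o1,d1=ray(c1,p1);o2,d2=ray(c2,p2);A=np.c_[d1,-d2];s=np.linalg.lstsq(A,o2-o1,rcond=None)[0]
    a=o1+s[0]*d1;b=o2+s[1]*d2; return (a+b)/2,np.linalg.norm(a-b)
def proj(c,P):
    return cv2.projectPoints(np.array(P,float).reshape(-1,1,3),np.array(c["rvec"],float),np.array(c["tvec"],float),np.array(c["mtx"]),None)[0][:,0]
E
python3 - <<'E'
from h import *
np.set_printoptions(precision=1,suppress=True)
T=capture("top");S=capture("scene")
tp=lambda x,y:((x+.5)/4.5-.5+235,(y+.5)/4.5-.5+145)
sp=lambda x,y:((x+.5)/3.4-.5+260,(y+.5)/3.4-.5+160)
print("cams",ray(T,(0,0))[0],ray(S,(0,0))[0])
w=onz(T,tp(214.5,236.5),180);print("wheel",w, "r", (onz(T,tp(362,236),178)-onz(T,tp(67,236),178))/2)
print("handle top",onz(T,tp(202,367),235),"pointer tip",onz(T,tp(208,432),163))
for z in (8,12):
  q=[onz(T,tp(*p),z) for p in((68,55),(718,92),(705,406),(52,370))]
  print(z,np.array(q)[:,:2].tolist(),[np.linalg.norm(q[i]-q[(i+1)%4]) for i in range(4)])
  for a,b in((0,1),(3,2)): d=q[a]-q[b]; print("yaw of +y",np.degrees(np.arctan2(-d[0],d[1])))
  for a,b in((0,3),(1,2)): d=q[a]-q[b]; print("yaw of +x",np.degrees(np.arctan2(d[1],d[0])))
for p in((437,443),(493,408)): print("plate top S",onz(S,sp(*p),82))
for p in((434,515),(489,481)): print("plate bot S",onz(S,sp(*p),33))
for p in((690,248),(686,342)): print("plate top T",onz(T,tp(*p),82))
print("wheel hub tri",tri(T,tp(214,236),S,sp(179,73)))
print("handle top S",onz(S,sp(93,34),235),"tri",tri(T,tp(202,367),S,sp(93,34)))
E
```

```text
cams [ 441.5   72.1 1334.5] [  46.  -421.6  653.1]
wheel [574.2 122.5 180. ] r [ -1.  -65.2   0. ]
handle top [512.9 126.1 235. ] pointer tip [488.5 127.3 163. ]
8 [[688.0177852319118, 203.17114669506427], [664.4343700797648, -128.52145600015697], [503.56224747676515, -117.70526041062976], [527.4363029190063, 212.90029504952474]] [np.float64(332.5299387317906), np.float64(161.23532465879012), np.float64(331.46644449231434), np.float64(160.87594223348967)]
yaw of +y -4.066898369322253
yaw of +y -4.130336867287434
yaw of +x -3.467140481486172
yaw of +x -3.846477884691039
12 [[687.2744679201231, 202.775899304273], [663.7621664108135, -127.91651452399597], [503.3751390578227, -117.13293418824142], [527.1772044578732, 212.47571029700157]] [np.float64(331.5272249541986), np.float64(160.74913420602516), np.float64(330.46693758484764), np.float64(160.3908354657326)]
yaw of +y -4.066898369322258
yaw of +y -4.1303368672874345
yaw of +x -3.467140481486164
yaw of +x -3.8464778846910446
plate top S [ 535.9 -104.2   82. ]
plate top S [ 577. -109.   82.]
plate bot S [ 534.6 -109.1   33. ]
plate bot S [ 575.  -114.9   33. ]
plate top T [ 576.4 -101.8   82. ]
plate top T [531.  -98.7  82. ]
wheel hub tri (array([574.1, 122.1, 186.4]), np.float64(1.0114782392150992))
handle top S [514.5 124.  235. ] tri (array([514. , 125.3, 234.6]), np.float64(2.5688127712262747))
```

The measurements agree: origin (574,122), clamp yaw about -4°, and handle at (514,126), which matches the 60 mm radius. The plate's outer face is at clamp y of about -228. Next I'll go over the plate with the jaws shut, using a helper that turns target poses into row values.

```bash
cat > go.py <<'E'
import sys
from h import *
from scipy.spatial.transform import Rotation as Ro
A=np.radians(-4.0);O=np.array([574.0,122.0]);M=np.array([[np.cos(A),-np.sin(A)],[np.sin(A),np.cos(A)]])
def rowto(cx,cy,z,ang,o=None):
    """clamp-frame TCP target (mm), world heading of tool x (deg) -> tool shift (m), wz (rad)"""
    o=o or get_obs();R=Ro.from_euler('xyz',o["tcp_rot"]).as_matrix()
    d=np.r_[O+M@[cx,cy],z]-o["tool_pos"]
    Rt=np.c_[[np.cos(np.radians(ang)),np.sin(np.radians(ang)),0],[np.sin(np.radians(ang)),-np.cos(np.radians(ang)),0],[0,0,-1]]
    return np.round(R.T@d/1000,4), np.round(Ro.from_matrix(R.T@Rt).as_rotvec(),4)
def st():
    o=get_obs();p=o["tool_pos"];c=M.T@(np.array(p[:2])-O);a=np.degrees(Ro.from_euler('xyz',o["tcp_rot"]).as_matrix()[:2,0])
    print("t",round(o["time"],2),"clamp",np.round(c,1),"z",round(p[2],1),"hdg",round(np.degrees(np.arctan2(a[1],a[0])),1),"q6",round(o["joint_positions"][5],2),"F",np.round(o["contact_force"],1),"w",round(o["grip_width"],1))
if __name__=="__main__":
    st()
    a=list(map(float,sys.argv[1:]))
    for i in range(0,len(a),4): print(*[x.tolist() for x in rowto(*a[i:i+4])])
E
python3 go.py  0 -265 450 86  0 -265 225 86
```

```text
t 0.2 clamp [-382.6  330.8] z 404.3 hdg 155.8 q6 -0.15 F [ 0.7 -0.1 -0.6] w 91.9
[-0.565, -0.4269, -0.0454] [-0.0008, 0.0004, 1.2178]
[-0.5651, -0.4267, 0.1796] [-0.0008, 0.0004, 1.2178]
```

```bash
python3 -m pendant '[[[0,0,-0.04],[0,0,0],0],[[-0.565,-0.427,-0.045],[0,0,1.218],0],[[-0.565,-0.427,-0.045],[0,0,1.218],0],[[-0.565,-0.427,-0.045],[0,0,1.218],0],[[-0.565,-0.427,-0.045],[0,0,1.218],0],[[-0.565,-0.427,-0.045],[0,0,1.218],0],[[-0.565,-0.427,-0.045],[0,0,1.218],0],[[-0.565,-0.427,-0.045],[0,0,1.218],0],[[-0.565,-0.427,-0.045],[0,0,1.218],0],[[-0.565,-0.427,-0.045],[0,0,1.218],0]]'; python3 go.py 0 -265 450 86
```

```text
time: 1.03
tool_pos: [395.8, 147.9, 447.5]
tcp_rot: [3.141, -0.0, 1.588]
contact_force: [0.7, 0.5, 0.4]
grip_width: 29.5
t 1.03 clamp [-179.6   13.4] z 447.5 hdg 91.0 q6 0.16 F [0.7 0.5 0.4] w 29.5
[-0.2929, 0.1548, -0.0025] [0.0004, -0.0003, 0.0867]
```

```bash
python3 -m pendant '[[[-0.285,0.150,0],[0,0,0.07],0],[[-0.285,0.150,0],[0,0,0.07],0],[[-0.285,0.150,0],[0,0,0.07],0],[[-0.285,0.150,0],[0,0,0.07],0],[[-0.285,0.150,0],[0,0,0.07],0],[[-0.285,0.150,0],[0,0,0.07],0],[[-0.285,0.150,0],[0,0,0.07],0],[[-0.285,0.150,0],[0,0,0.07],0],[[-0.285,0.150,0],[0,0,0.07],0],[[-0.285,0.150,0],[0,0,0.07],0]]'; python3 go.py 0 -265 225 86
```

```text
time: 1.87
tool_pos: [552.2, -133.0, 446.3]
tcp_rot: [-3.14, -0.001, 1.521]
contact_force: [-0.1, 0.9, 0.1]
grip_width: 0.4
t 1.87 clamp [  -3.9 -255.9] z 446.3 hdg 87.2 q6 -0.32 F [-0.1  0.9  0.1] w 0.4
[-0.0093, 0.0041, 0.2212] [-0.0017, -0.0008, 0.0203]
```

```bash
python3 -m pendant '[[[-0.009,0.004,0.02],[0,0,0.02],0],[[-0.009,0.004,0.06],[0,0,0.02],0],[[-0.009,0.004,0.10],[0,0,0.02],0],[[-0.009,0.004,0.14],[0,0,0.02],0],[[-0.009,0.004,0.17],[0,0,0.02],0],[[-0.009,0.004,0.20],[0,0,0.02],0],[[-0.009,0.004,0.22],[0,0,0.02],0],[[-0.009,0.004,0.221],[0,0,0.02],0],[[-0.009,0.004,0.221],[0,0,0.02],0]]'; python3 go.py 0 -265 225 86
python3 - <<'E'
from h import *
a=capture("scene")["color"][150:330,260:470,::-1];cv2.imwrite("pics/s2.png",cv2.resize(a,None,fx=3.3,fy=3.3,interpolation=cv2.INTER_CUBIC))
E
```

```text
time: 2.62
tool_pos: [555.2, -139.6, 226.1]
tcp_rot: [-3.139, -0.001, 1.505]
contact_force: [0.4, -1.0, 0.2]
grip_width: 0.6
t 2.62 clamp [  -0.5 -262.3] z 226.1 hdg 86.2 q6 -0.31 F [ 0.4 -1.   0.2] w 0.6
[-0.0027, 0.0005, 0.0011] [-0.0021, -0.001, 0.0041]
```

View pics/s2.png

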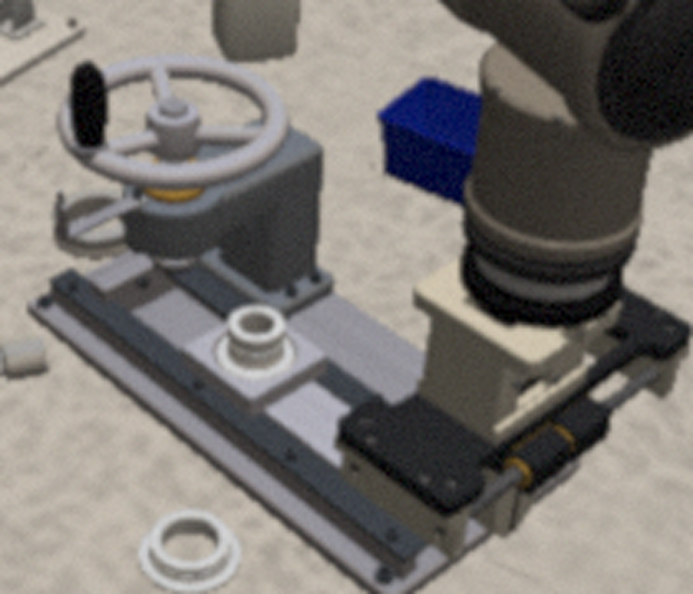

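The fingers stand behind the plate and above the base; the bush, at about (255,335), is still in its nest. Now I'll start the gentle push.

```bash
python3 -m pendant '[[[0.005,0,0],[0,0,0],0],[[0.012,0,0],[0,0,0],0],[[0.017,0,0],[0,0,0],0],[[0.019,0,0],[0,0,0],0],[[0.021,0,0],[0,0,0],0],[[0.023,0,0],[0,0,0],0],[[0.025,0,0],[0,0,0],0],[[0.027,0,0],[0,0,0],0],[[0.030,0,0],[0,0,0],0],[[0.033,0,0],[0,0,0],0]]'; python3 go.py 0 -190 225 86
```

```text
time: 3.5
tool_pos: [558.0, -107.9, 226.5]
tcp_rot: [3.141, 0.0, 1.503]
contact_force: [0.5, -2.9, 2.0]
grip_width: 0.8
t 3.5 clamp [ 1.000e-01 -2.305e+02] z 226.5 hdg 86.1 q6 -0.26 F [ 0.5 -2.9  2. ] w 0.8
[0.0405, 0.0, 0.0015] [0.001, 0.0002, 0.0023]
```

```bash
python3 -m pendant '[[[0.004,0,0],[0,0,0],0],[[0.008,0,0],[0,0,0],0],[[0.012,0,0],[0,0,0],0],[[0.016,0,0],[0,0,0],0],[[0.020,0,0],[0,0,0],0],[[0.024,0,0],[0,0,0],0],[[0.028,0,0],[0,0,0],0],[[0.032,0,0],[0,0,0],0],[[0.036,0,0],[0,0,0],0],[[0.040,0,0],[0,0,0],0]]'; python3 go.py 0 -190 225 86
```

```text
time: 4.33
tool_pos: [560.4, -67.5, 226.3]
tcp_rot: [-3.141, -0.0, 1.504]
contact_force: [1.8, -3.1, -0.7]
grip_width: 0.5
t 4.33 clamp [  -0.3 -190. ] z 226.3 hdg 86.2 q6 -0.19 F [ 1.8 -3.1 -0.7] w 0.5
[0.0, 0.0003, 0.0013] [-0.0002, -0.0001, 0.0029]
```

```bash
python3 -m pendant '[[[0.003,0,0],[0,0,0],0],[[0.006,0,0],[0,0,0],0],[[0.009,0,0],[0,0,0],0],[[0.012,0,0],[0,0,0],0],[[0.014,0,0],[0,0,0],0],[[0.016,0,0],[0,0,0],0],[[0.017,0,0],[0,0,0],0],[[0.018,0,0],[0,0,0],0],[[0.019,0,0],[0,0,0],0],[[0.020,0,0],[0,0,0],0]]'; python3 go.py 0 -165 225 86;python3 -m pendant '[[[0.001,0,0],[0,0,0],0],[[0.002,0,0],[0,0,0],0],[[0.003,0,0],[0,0,0],0],[[0.004,0,0],[0,0,0],0],[[0.005,0,0],[0,0,0],0]]'; python3 go.py
```

```text
time: 5.17
tool_pos: [561.7, -48.0, 226.3]
tcp_rot: [-3.141, -0.0, 1.504]
contact_force: [2.2, -2.8, -0.4]
grip_width: 0.6
t 5.17 clamp [  -0.4 -170.4] z 226.3 hdg 86.2 q6 -0.15 F [ 2.2 -2.8 -0.4] w 0.6
[0.0054, 0.0004, 0.0013] [-0.0002, -0.0001, 0.0027]
time: 5.58
tool_pos: [562.0, -44.6, 226.4]
tcp_rot: [-3.141, 0.003, 1.504]
contact_force: [-1.1, -17.0, -0.7]
grip_width: 0.5
t 5.58 clamp [  -0.4 -167. ] z 226.4 hdg 86.2 q6 -0.14 F [ -1.1 -17.   -0.7] w 0.5
```

The force rose to 17 N at TCP y = -167, so the slide is at the stop. I'll back off, rise, and check.

```bash
python3 -m pendant '[[[0,0,0],[0,0,0],0],[[-0.003,0,0],[0,0,0],0],[[-0.015,0,0],[0,0,0],0],[[-0.035,0,0],[0,0,0],0],[[-0.05,0,-0.02],[0,0,0],0],[[-0.065,0,-0.06],[0,0,0],0],[[-0.065,0,-0.10],[0,0,0],0],[[-0.065,0,-0.14],[0,0,0],0],[[-0.065,0,-0.18],[0,0,0],0],[[-0.065,0,-0.22],[0,0,0],0]]'; python3 go.py; python3 - <<'E'
from h import *
a=capture("scene")["color"][150:330,260:470,::-1];a=cv2.resize(a,None,fx=2.4,fy=2.4,interpolation=cv2.INTER_CUBIC)
b=capture("top")["color"][140:250,235:405,::-1];b=cv2.resize(b,(504,326),interpolation=cv2.INTER_CUBIC)
b=cv2.resize(b,None,fx=1,fy=1)
c=np.zeros((600,800,3),np.uint8); a=a[:,:]; c[:274,:504]=b[:274,:504] if b.shape[0]>=274 else 0
c[274:600,:504]=a[30:356]; cv2.imwrite("pics/c3.png",c[:,:504])
E
```

```text
time: 6.42
tool_pos: [557.0, -108.1, 448.3]
tcp_rot: [-3.141, -0.001, 1.504]
contact_force: [1.5, 0.7, -0.4]
grip_width: 0.5
t 6.42 clamp [  -0.9 -230.7] z 448.3 hdg 86.2 q6 -0.26 F [ 1.5  0.7 -0.4] w 0.5
```

View pics/c3.png

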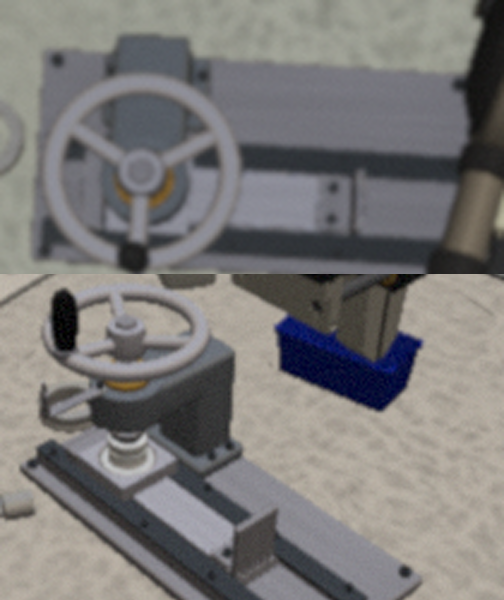

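Bush is under the screw at (127,445) lower view, and the plate at (357,205) upper view has moved in. Next I'll swing round to the handle's -y side, with a 16 mm gap so the two fingertips form a V-nest.

```bash
python3 -m pendant '[[[0.02,-0.007,0],[0,0,-0.12],0.016],[[0.06,-0.02,0],[0,0,-0.24],0.016],[[0.10,-0.033,0],[0,0,-0.36],0.016],[[0.14,-0.046,0],[0,0,-0.48],0.016],[[0.165,-0.055,0],[0,0,-0.60],0.016],[[0.175,-0.059,0],[0,0,-0.72],0.016],[[0.175,-0.059,0],[0,0,-0.84],0.016],[[0.175,-0.059,0],[0,0,-0.96],0.016],[[0.175,-0.059,0],[0,0,-1.08],0.016],[[0.175,-0.059,0],[0,0,-1.2],0.016]]'
python3 -m pendant '[[[0,0,0],[0,0,-0.12],0.016],[[0,0,0],[0,0,-0.24],0.016],[[0,0,0],[0,0,-0.36],0.016],[[0,0,0],[0,0,-0.48],0.016],[[0,0,0],[0,0,-0.6],0.016],[[0,0,0],[0,0,-0.72],0.016],[[0,0,0],[0,0,-0.84],0.016],[[0,0,0],[0,0,-0.96],0.016],[[0,0,0],[0,0,-1.08],0.016],[[0,0,0],[0,0,-1.2],0.016]]'
python3 go.py -60 -45 376 266
```

```text
time: 7.35
tool_pos: [510.3, 70.8, 445.7]
tcp_rot: [-3.142, -0.002, 2.711]
contact_force: [0.2, 0.3, 0.3]
grip_width: 16.1
time: 8.18
tool_pos: [510.3, 70.5, 445.7]
tcp_rot: [3.14, -0.001, -2.373]
contact_force: [0.4, 0.3, -0.8]
grip_width: 16.2
t 8.18 clamp [-59.9 -55.8] z 445.7 hdg -136.0 q6 -2.35 F [ 0.4  0.3 -0.8] w 16.2
[-0.008, 0.0071, 0.0697] [0.0019, -0.0001, -0.7324]
```

```bash
python3 -m pendant '[[[-0.008,0.007,0],[0,0,-0.12],0.016],[[-0.008,0.007,0],[0,0,-0.24],0.016],[[-0.008,0.007,0],[0,0,-0.36],0.016],[[-0.008,0.007,0],[0,0,-0.48],0.016],[[-0.008,0.007,0.01],[0,0,-0.6],0.016],[[-0.008,0.007,0.03],[0,0,-0.68],0.016],[[-0.008,0.007,0.05],[0,0,-0.68],0.016],[[-0.008,0.007,0.065],[0,0,-0.68],0.016],[[-0.008,0.007,0.069],[0,0,-0.68],0.016],[[-0.008,0.007,0.069],[0,0,-0.68],0.016]]'
python3 go.py -60 -30 376 266
```

```text
time: 9.02
tool_pos: [511.2, 81.1, 376.0]
tcp_rot: [3.138, -0.0, -1.699]
contact_force: [-0.1, 0.0, 1.0]
grip_width: 15.9
t 9.02 clamp [-59.8 -45.2] z 376.0 hdg -97.4 q6 -3.0 F [-0.1  0.   1. ] w 15.9
[-0.0151, 0.001, -0.0] [0.0036, 0.0, -0.0588]
```

```bash
python3 - <<'E'
from h import *
a=capture("scene")["color"][150:270,260:400,::-1];a=cv2.resize(a,None,fx=3.5,fy=3.5,interpolation=cv2.INTER_CUBIC)
cv2.imwrite("pics/s4.png",a)
E
```

```text
(no output)
```

View pics/s4.png

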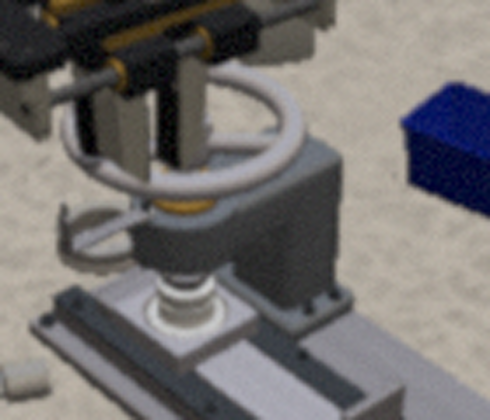

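The fingertips stand just above the rim on the -y side of the handle (handle at (85,125), fingers at (125,150) and (190,110)). I'll approach to just short of contact and print the arc plan.

```bash
cat > arc.py <<'E'
import sys
from go import *
L=17.2
def pose(th):   # planned TCP in clamp frame + clamp heading of tool x (deg)
    lam=-3.4+16.4*th/360; h=266+4-th+lam; t=np.radians(th); a=np.radians(h)
    return 60*np.array([-np.cos(t),np.sin(t)])+L*np.array([np.cos(a),np.sin(a)]),h
def rel(p0,h0,th):
    p,h=pose(th);a=np.radians(h0);d=p-p0
    return [round((d[0]*np.cos(a)+d[1]*np.sin(a))/1000,4),round((d[0]*np.sin(a)-d[1]*np.cos(a))/1000,4),0],[0,0,round(np.radians(h0-h),3)]
def rows(a,b,n): return ",".join("[%s,%s,0.016]"%tuple(str(x).replace(" ","") for x in rel(*pose(a),th)) for th in np.linspace(a,b,n+1)[1:])
if __name__=="__main__":
    v=list(map(float,sys.argv[1:])); st()
    for a,b in zip(v,v[1:]): print(f"{a}->{b}: [{rows(a,b,10)}]")
E
python3 -m pendant '[[[-0.006,0,0],[0,0,0],0.016],[[-0.014,0,0],[0,0,0],0.016],[[-0.020,0,0],[0,0,0],0.016],[[-0.023,0,0],[0,0,0],0.016],[[-0.024,0,0],[0,0,0],0.016],[[-0.024,0,0],[0,0,0],0.016]]'
python3 - <<'E'
from go import *; import arc
st(); p,h=arc.pose(0); print(p,h); print(rowto(*p,376,h-4))
E
```

```text
time: 9.57
tool_pos: [514.6, 105.6, 377.6]
tcp_rot: [-3.141, 0.0, -1.698]
contact_force: [-0.3, 0.4, 0.2]
grip_width: 16.2
t 9.57 clamp [-58.1 -20.5] z 377.6 hdg -97.3 q6 -2.96 F [-0.3  0.4  0.2] w 16.2
[-61.02006963 -17.16972504] 266.6
(array([-0.0032,  0.0031,  0.0016]), array([-0.0004,  0.0001,  0.0015]))
```

```bash
python3 -m pendant '[[[-0.001,0.0015,0.001],[0,0,0],0.016],[[-0.002,0.003,0.0015],[0,0,0],0.016],[[-0.003,0.003,0.0015],[0,0,0],0.016],[[-0.004,0.003,0.0015],[0,0,0],0.016]]'; python3 go.py; python3 -m pendant '[[[-0.001,0,0],[0,0,0],0.016],[[-0.002,0,0],[0,0,0],0.016],[[-0.002,0,0],[0,0,0],0.016]]'; python3 arc.py 0 50
```

```text
time: 9.9
tool_pos: [512.1, 109.4, 375.8]
tcp_rot: [3.141, 0.0, -1.7]
contact_force: [1.0, 0.1, 0.1]
grip_width: 15.8
t 9.9 clamp [-60.9 -16.9] z 375.8 hdg -97.4 q6 -2.95 F [1.  0.1 0.1] w 15.8
time: 10.15
tool_pos: [512.3, 111.4, 375.8]
tcp_rot: [3.141, -0.0, -1.699]
contact_force: [-0.9, -1.1, -0.1]
grip_width: 16.3
t 10.15 clamp [-60.8 -14.8] z 375.8 hdg -97.4 q6 -2.95 F [-0.9 -1.1 -0.1] w 16.3
0.0->50.0: [[[np.float64(-0.0053),np.float64(0.0015),0],[0,0,np.float64(0.083)],0.016],[[np.float64(-0.0107),np.float64(0.0026),0],[0,0,np.float64(0.167)],0.016],[[np.float64(-0.0162),np.float64(0.0031),0],[0,0,np.float64(0.25)],0.016],[[np.float64(-0.0216),np.float64(0.0032),0],[0,0,np.float64(0.333)],0.016],[[np.float64(-0.0271),np.float64(0.0028),0],[0,0,np.float64(0.416)],0.016],[[np.float64(-0.0325),np.float64(0.002),0],[0,0,np.float64(0.5)],0.016],[[np.float64(-0.0378),np.float64(0.0007),0],[0,0,np.float64(0.583)],0.016],[[np.float64(-0.043),np.float64(-0.0011),0],[0,0,np.float64(0.666)],0.016],[[np.float64(-0.048),np.float64(-0.0033),0],[0,0,np.float64(0.75)],0.016],[[np.float64(-0.0528),np.float64(-0.0059),0],[0,0,np.float64(0.833)],0.016]]
```

```bash
python3 -m pendant '[[[-0.001,0,0],[0,0,0],0.016],[[-0.002,0,0],[0,0,0],0.016],[[-0.002,0,0],[0,0,0],0.016]]'; python3 -m pendant '[[[-0.001,0,0],[0,0,0],0.016],[[-0.002,0,0],[0,0,0],0.016],[[-0.002,0,0],[0,0,0],0.016]]';python3 go.py
```

```text
time: 10.4
tool_pos: [512.4, 113.3, 375.8]
tcp_rot: [3.14, -0.001, -1.699]
contact_force: [-4.1, -3.3, 1.6]
grip_width: 16.1
time: 10.65
tool_pos: [512.7, 115.5, 375.8]
tcp_rot: [3.141, -0.0, -1.699]
contact_force: [-4.1, -2.5, 1.8]
grip_width: 16.0
t 10.65 clamp [-60.7 -10.8] z 375.8 hdg -97.4 q6 -2.94 F [-4.1 -2.5  1.8] w 16.0
```

Contact, with a few newtons at TCP y of about -13.5, so the effective nest distance is about 13.5 mm. The side force suggests the axis is about 1 mm further in +x. I'll correct both and start the arc.

```bash
sed -i 's/^L=.*/L=13.5/; s/return 60\*np.array(\[-np.cos(t),np.sin(t)\])/return np.array([1.,0])+60*np.array([-np.cos(t),np.sin(t)])/' arc.py
sed -i 's/^def rows.*/def rows(s,a,b,n): return ",".join("[%s,%s,0.016]"%tuple(str(x).replace(" ","").replace("np.float64(","").replace(")","") for x in rel(*s,th)) for th in np.linspace(a,b,n+1)[1:])/; s/print(f.*/print(f"{a}->{b}: [{rows(pose(a),a,b,10)}]")/' arc.py
cat >> arc.py <<'E'
    o=get_obs();p=M.T@(np.array(o["tool_pos"][:2])-O);R=Ro.from_euler('xyz',o["tcp_rot"]).as_matrix()
    h=np.degrees(np.arctan2(R[1,0],R[0,0]))+4
    print("from measured:",f"[{rows((p,h),v[0],v[1],10)}]")
E
python3 arc.py 3 50 100 150 200 250 300 340
```

```text
t 10.65 clamp [-60.7 -10.8] z 375.8 hdg -97.4 q6 -2.94 F [-4.1 -2.5  1.8] w 16.0
3.0->50.0: [[[-0.005,0.0011,0],[0,0,0.078],0.016],[[-0.01,0.0019,0],[0,0,0.157],0.016],[[-0.0151,0.0022,0],[0,0,0.235],0.016],[[-0.0201,0.0021,0],[0,0,0.313],0.016],[[-0.0252,0.0015,0],[0,0,0.391],0.016],[[-0.0302,0.0006,0],[0,0,0.47],0.016],[[-0.0351,-0.0007,0],[0,0,0.548],0.016],[[-0.0398,-0.0024,0],[0,0,0.626],0.016],[[-0.0444,-0.0046,0],[0,0,0.705],0.016],[[-0.0488,-0.007,0],[0,0,0.783],0.016]]
50.0->100.0: [[[-0.0053,0.001,0],[0,0,0.083],0.016],[[-0.0106,0.0015,0],[0,0,0.167],0.016],[[-0.016,0.0016,0],[0,0,0.25],0.016],[[-0.0213,0.0012,0],[0,0,0.333],0.016],[[-0.0266,0.0003,0],[0,0,0.416],0.016],[[-0.0318,-0.001,0],[0,0,0.5],0.016],[[-0.0369,-0.0027,0],[0,0,0.583],0.016],[[-0.0417,-0.0049,0],[0,0,0.666],0.016],[[-0.0464,-0.0075,0],[0,0,0.75],0.016],[[-0.0508,-0.0105,0],[0,0,0.833],0.016]]
100.0->150.0: [[[-0.0053,0.0008,0],[0,0,0.083],0.016],[[-0.0106,0.0011,0],[0,0,0.167],0.016],[[-0.0159,0.001,0],[0,0,0.25],0.016],[[-0.0212,0.0004,0],[0,0,0.333],0.016],[[-0.0264,-0.0007,0],[0,0,0.416],0.016],[[-0.
[... 1538 characters left out ...]
,0.016],[[-0.0163,-0.0017,0],[0,0,0.267],0.016],[[-0.0203,-0.0028,0],[0,0,0.333],0.016],[[-0.0242,-0.0042,0],[0,0,0.4],0.016],[[-0.0279,-0.0059,0],[0,0,0.466],0.016],[[-0.0315,-0.0078,0],[0,0,0.533],0.016],[[-0.035,-0.0099,0],[0,0,0.6],0.016],[[-0.0383,-0.0123,0],[0,0,0.666],0.016]]
from measured: [[[-0.0055,0.0006,0],[0,0,-6.154],0.016],[[-0.0106,0.0011,0],[0,0,-6.076],0.016],[[-0.0157,0.0012,0],[0,0,-5.998],0.016],[[-0.0207,0.0008,0],[0,0,-5.919],0.016],[[-0.0258,0.0,0],[0,0,-5.841],0.016],[[-0.0307,-0.0012,0],[0,0,-5.763],0.016],[[-0.0355,-0.0027,0],[0,0,-5.684],0.016],[[-0.0402,-0.0047,0],[0,0,-5.606],0.016],[[-0.0447,-0.007,0],[0,0,-5.528],0.016],[[-0.0489,-0.0097,0],[0,0,-5.45],0.016]]
```

```bash
python3 -m pendant '[[[-0.0055,0.0006,0],[0,0,0.10],0.016],[[-0.0106,0.0011,0],[0,0,0.20],0.016],[[-0.0157,0.0012,0],[0,0,0.285],0.016],[[-0.0207,0.0008,0],[0,0,0.364],0.016],[[-0.0258,0,0],[0,0,0.442],0.016],[[-0.0307,-0.0012,0],[0,0,0.52],0.016],[[-0.0355,-0.0027,0],[0,0,0.599],0.016],[[-0.0402,-0.0047,0],[0,0,0.677],0.016],[[-0.0447,-0.0070,0],[0,0,0.755],0.016],[[-0.0489,-0.0097,0],[0,0,0.833],0.016]]'
python3 - <<'E'
from go import *; import arc
st();print(arc.pose(50))
a=capture("top")["color"][145:245,235:405,::-1];cv2.imwrite("pics/t5.png",cv2.resize(a,None,fx=3.5,fy=3.5,interpolation=cv2.INTER_CUBIC))
E
```

```text
time: 11.48
tool_pos: [528.4, 163.4, 375.2]
tcp_rot: [3.139, -0.001, -2.536]
contact_force: [-3.9, 1.4, -0.3]
grip_width: 16.3
t 11.48 clamp [-48.4  38.2] z 375.2 hdg -145.3 q6 -2.02 F [-3.9  1.4 -0.3] w 16.3
(array([-48.0768263 ,  37.48924082]), 218.87777777777777)
```

View pics/t5.png

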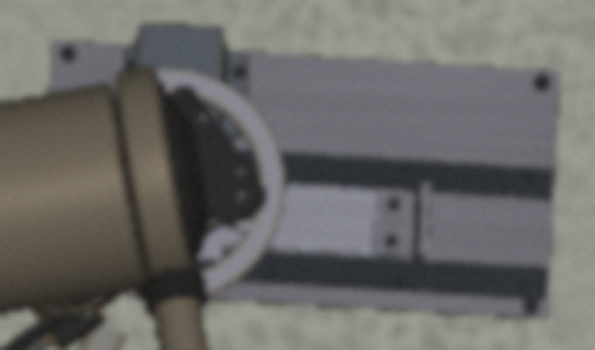

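Not conclusive: the hand hides the handle and the rim is visible on the right (280,180). The steady 4 N contact points outward, so I'll go on with the tool 1 mm further inward.

```bash
python3 -m pendant '[[[-0.0053,0.0005,0],[0,0,0.083],0.016],[[-0.0106,0.0005,0],[0,0,0.167],0.016],[[-0.0160,0.0006,0],[0,0,0.25],0.016],[[-0.0213,0.0002,0],[0,0,0.333],0.016],[[-0.0266,-0.0007,0],[0,0,0.416],0.016],[[-0.0318,-0.0020,0],[0,0,0.5],0.016],[[-0.0369,-0.0035,0],[0,0,0.583],0.016],[[-0.0417,-0.0056,0],[0,0,0.666],0.016],[[-0.0464,-0.0081,0],[0,0,0.75],0.016],[[-0.0510,-0.0110,0],[0,0,0.833],0.016]]'
python3 - <<'E'
from go import *; import arc
st();print(arc.pose(100)); o=get_obs();R=Ro.from_euler('xyz',o["tcp_rot"]).as_matrix();print("F tool",R.T@o["contact_force"])
a=capture("scene")["color"][150:270,260:400,::-1];cv2.imwrite("pics/s6.png",cv2.resize(a,None,fx=3.5,fy=3.5,interpolation=cv2.INTER_CUBIC))
E
```

```text
time: 12.37
tool_pos: [576.9, 183.6, 375.0]
tcp_rot: [3.14, -0.002, 2.916]
contact_force: [-3.3, 1.4, -2.1]
grip_width: 16.1
t 12.37 clamp [-1.4 61.7] z 375.0 hdg 167.1 q6 -1.16 F [-3.3  1.4 -2.1] w 16.1
(array([-1.92058641, 61.16412205]), 171.15555555555557)
F tool [3.51724538 0.59915258 2.1496499 ]
```

View pics/s6.png

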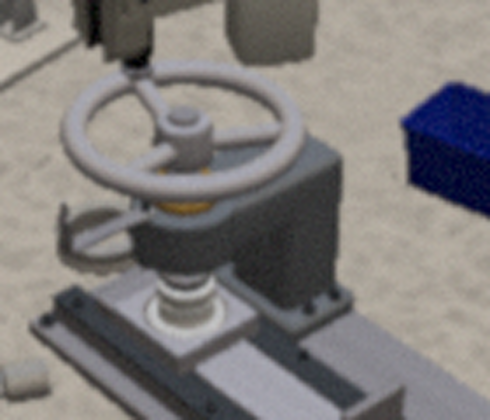

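The wheel has turned. The handle base is at (135,65) against the finger, the bush is undisturbed, and the force is now a clean 3.5 N along the push. I'll continue.

```bash
cat > f.py <<'E'
from go import *
st(); o=get_obs();R=Ro.from_euler('xyz',o["tcp_rot"]).as_matrix();print("F tool",np.round(R.T@o["contact_force"],1))
E
python3 -m pendant '[[[-0.0053,0.0008,0],[0,0,0.083],0.016],[[-0.0106,0.0011,0],[0,0,0.167],0.016],[[-0.0159,0.0010,0],[0,0,0.25],0.016],[[-0.0212,0.0004,0],[0,0,0.333],0.016],[[-0.0264,-0.0007,0],[0,0,0.416],0.016],[[-0.0315,-0.0022,0],[0,0,0.5],0.016],[[-0.0364,-0.0041,0],[0,0,0.583],0.016],[[-0.0412,-0.0065,0],[0,0,0.666],0.016],[[-0.0457,-0.0092,0],[0,0,0.75],0.016],[[-0.0499,-0.0124,0],[0,0,0.833],0.016]]' ; python3 f.py; python3 -c "
import arc;print(arc.pose(150),arc.pose(200))"
```

```text
time: 13.25
tool_pos: [622.4, 160.0, 374.5]
tcp_rot: [-3.139, -0.003, 2.085]
contact_force: [-5.9, 1.8, -4.6]
grip_width: 15.9
t 13.25 clamp [45.6 41.3] z 374.5 hdg 119.4 q6 -0.38 F [-5.9  1.8 -4.6] w 15.9
F tool [ 4.4 -4.3  4.6]
(array([45.52347861, 41.26612078]), 123.43333333333334) (array([60.71350698, -7.43884983]), 75.71111111111111)
```

```bash
python3 -m pendant '[[[-0.0055,0.0010,0],[0,0,0.083],0.016],[[-0.0109,0.0014,0],[0,0,0.167],0.016],[[-0.0163,0.0012,0],[0,0,0.25],0.016],[[-0.0215,0.0004,0],[0,0,0.333],0.016],[[-0.0266,-0.0009,0],[0,0,0.416],0.016],[[-0.0316,-0.0026,0],[0,0,0.5],0.016],[[-0.0364,-0.0047,0],[0,0,0.583],0.016],[[-0.0410,-0.0072,0],[0,0,0.666],0.016],[[-0.0454,-0.0101,0],[0,0,0.75],0.016],[[-0.0495,-0.0134,0],[0,0,0.833],0.016]]' ; python3 f.py
python3 -m pendant '[[[-0.0052,0.0004,0],[0,0,0.083],0.016],[[-0.0105,0.0003,0],[0,0,0.167],0.016],[[-0.0157,-0.0002,0],[0,0,0.25],0.016],[[-0.0208,-0.0012,0],[0,0,0.333],0.016],[[-0.0258,-0.0027,0],[0,0,0.416],0.016]]'; python3 f.py; python3 -c "
import arc;print(arc.pose(200),arc.pose(225),arc.pose(250))"
```

```text
time: 14.08
tool_pos: [635.4, 110.8, 374.8]
tcp_rot: [-3.14, -0.002, 1.252]
contact_force: [-1.5, 3.5, -3.3]
grip_width: 16.2
t 14.08 clamp [62.  -6.9] z 374.8 hdg 71.7 q6 0.37 F [-1.5  3.5 -3.3] w 16.2
F tool [ 2.8 -2.5  3.3]
time: 14.5
tool_pos: [625.0, 87.0, 375.3]
tcp_rot: [-3.141, -0.003, 0.836]
contact_force: [0.4, 5.1, -3.6]
grip_width: 16.1
t 14.5 clamp [ 53.4 -31.3] z 375.3 hdg 47.9 q6 0.75 F [ 0.4  5.1 -3.6] w 16.1
F tool [ 4.1 -3.1  3.6]
(array([60.71350698, -7.43884983]), 75.71111111111111) (array([ 51.76565887, -31.8100574 ]), 51.849999999999994) (array([ 33.44222995, -50.04600282]), 27.988888888888887)
```

```bash
python3 arc.py 225 270 310 345 | grep -e '->'
```

```text
225.0->270.0: [[[-0.0047,0.0003,0],[0,0,0.075],0.016],[[-0.0094,0.0002,0],[0,0,0.15],0.016],[[-0.014,-0.0003,0],[0,0,0.225],0.016],[[-0.0187,-0.0011,0],[0,0,0.3],0.016],[[-0.0232,-0.0023,0],[0,0,0.375],0.016],[[-0.0276,-0.0039,0],[0,0,0.45],0.016],[[-0.0319,-0.0058,0],[0,0,0.525],0.016],[[-0.036,-0.008,0],[0,0,0.6],0.016],[[-0.0399,-0.0105,0],[0,0,0.675],0.016],[[-0.0436,-0.0133,0],[0,0,0.75],0.016]]
270.0->310.0: [[[-0.0041,0.0001,0],[0,0,0.067],0.016],[[-0.0083,-0.0001,0],[0,0,0.133],0.016],[[-0.0124,-0.0005,0],[0,0,0.2],0.016],[[-0.0165,-0.0013,0],[0,0,0.267],0.016],[[-0.0205,-0.0023,0],[0,0,0.333],0.016],[[-0.0244,-0.0036,0],[0,0,0.4],0.016],[[-0.0282,-0.0052,0],[0,0,0.466],0.016],[[-0.0319,-0.0071,0],[0,0,0.533],0.016],[[-0.0354,-0.0092,0],[0,0,0.6],0.016],[[-0.0388,-0.0115,0],[0,0,0.666],0.016]]
310.0->345.0: [[[-0.0036,-0.0,0],[0,0,0.058],0.016],[[-0.0072,-0.0002,0],[0,0,0.117],0.016],[[-0.0108,-0.0007,0],[0,0,0.175],0.016],[[-0.0143,-0.0013,0],[0,0,0.233],0.016],[[-0.0178,-0.0022,0],[0,0,0.292],0.016],[[-0.0212,-0.0033,0],[0,0,0.35],0.016],[[-0.0246,-0.0046,0],[0,0,0.408],0.016],[[-0.0278,-0.0061,0],[0,0,0.466],0.016],[[-0.031,-0.0078,0],[0,0,0.525],0.016],[[-0.034,-0.0096,0],[0,0,0.583],0.016]]
```

```bash
python3 -m pendant '[[[-0.0047,0.0003,0],[0,0,0.075],0.016],[[-0.0094,0.0002,0],[0,0,0.15],0.016],[[-0.0140,-0.0003,0],[0,0,0.225],0.016],[[-0.0187,-0.0011,0],[0,0,0.3],0.016],[[-0.0232,-0.0023,0],[0,0,0.375],0.016],[[-0.0276,-0.0039,0],[0,0,0.45],0.016],[[-0.0319,-0.0058,0],[0,0,0.525],0.016],[[-0.0360,-0.0080,0],[0,0,0.6],0.016],[[-0.0399,-0.0105,0],[0,0,0.675],0.016],[[-0.0436,-0.0133,0],[0,0,0.75],0.016]]'; python3 f.py
python3 -m pendant '[[[-0.0041,0.0001,0],[0,0,0.067],0.016],[[-0.0083,-0.0001,0],[0,0,0.133],0.016],[[-0.0124,-0.0005,0],[0,0,0.2],0.016],[[-0.0165,-0.0013,0],[0,0,0.267],0.016],[[-0.0205,-0.0023,0],[0,0,0.333],0.016],[[-0.0244,-0.0036,0],[0,0,0.4],0.016],[[-0.0282,-0.0052,0],[0,0,0.466],0.016],[[-0.0319,-0.0071,0],[0,0,0.533],0.016],[[-0.0354,-0.0092,0],[0,0,0.6],0.016],[[-0.0388,-0.0115,0],[0,0,0.666],0.016]]'; python3 f.py;  python3 -c "
import arc;print(arc.pose(270),arc.pose(310),arc.pose(345))"
```

```text
time: 15.33
tool_pos: [586.3, 63.5, 375.8]
tcp_rot: [-3.14, -0.004, 0.086]
contact_force: [3.4, 4.3, -4.1]
grip_width: 16.1
t 15.33 clamp [ 16.4 -57.5] z 375.8 hdg 4.9 q6 1.46 F [ 3.4  4.3 -4.1] w 16.1
F tool [ 3.8 -4.   4.1]
time: 16.17
tool_pos: [546.5, 70.4, 375.7]
tcp_rot: [-3.141, -0.003, -0.58]
contact_force: [1.8, -3.2, -4.5]
grip_width: 16.1
t 16.17 clamp [-23.8 -53.4] z 375.7 hdg -33.2 q6 2.14 F [ 1.8 -3.2 -4.5] w 16.1
F tool [3.2 1.7 4.5]
(array([ 14.33745819, -57.91140978]), 8.9) (array([-25.79175989, -52.56476304]), -29.27777777777778) (array([-50.76029126, -27.52367373]), -62.68333333333334)
```

```bash
python3 -m pendant '[[[-0.0036,0,0],[0,0,0.058],0.016],[[-0.0072,-0.0002,0],[0,0,0.117],0.016],[[-0.0108,-0.0007,0],[0,0,0.175],0.016],[[-0.0143,-0.0013,0],[0,0,0.233],0.016],[[-0.0178,-0.0022,0],[0,0,0.292],0.016],[[-0.0212,-0.0033,0],[0,0,0.35],0.016],[[-0.0246,-0.0046,0],[0,0,0.408],0.016],[[-0.0278,-0.0061,0],[0,0,0.466],0.016],[[-0.0310,-0.0078,0],[0,0,0.525],0.016],[[-0.0340,-0.0096,0],[0,0,0.583],0.016]]'; python3 f.py;python3 -m pendant '[[[0,0,0],[0,0,0],0.016],[[0,0,0],[0,0,0],0.016]]'; python3 f.py; python3 -c "
import arc;print(arc.pose(345),arc.pose(354))"; python3 arc.py 345 354 |grep -e '->'
```

```text
time: 17.0
tool_pos: [522.8, 97.1, 375.4]
tcp_rot: [3.141, -0.001, -1.163]
contact_force: [-2.5, -4.6, -3.4]
grip_width: 15.7
t 17.0 clamp [-49.3 -28.4] z 375.4 hdg -66.6 q6 2.77 F [-2.5 -4.6 -3.4] w 15.7
F tool [3.2 4.1 3.4]
time: 17.17
tool_pos: [523.0, 97.4, 375.7]
tcp_rot: [-3.141, -0.001, -1.159]
contact_force: [-1.0, -3.1, -2.2]
grip_width: 16.3
t 17.17 clamp [-49.2 -28.1] z 375.7 hdg -66.4 q6 2.77 F [-1.  -3.1 -2.2] w 16.3
F tool [2.4 2.1 2.2]
(array([-50.76029126, -27.52367373]), -62.68333333333334) (array([-54.33708732, -19.05703069]), -71.27333333333334)
345.0->354.0: [[[-0.0009,-0.0,0],[0,0,0.015],0.016],[[-0.0018,-0.0,0],[0,0,0.03],0.016],[[-0.0028,-0.0001,0],[0,0,0.045],0.016],[[-0.0037,-0.0001,0],[0,0,0.06],0.016],[[-0.0046,-0.0002,0],[0,0,0.075],0.016],[[-0.0055,-0.0003,0],[0,0,0.09],0.016],[[-0.0064,-0.0003,0],[0,0,0.105],0.016],[[-0.0073,-0.0005,0],[0,0,0.12],0.016],[[-0.0083,-0.0006,0],[0,0,0.135],0.016],[[-0.0092,-0.0007,0],[0,0,0.15],0.016]]
```

```bash
python3 -m pendant '[[[-0.002,0,0],[0,0,0.03],0.016],[[-0.004,-0.0001,0],[0,0,0.06],0.016],[[-0.006,-0.0003,0],[0,0,0.09],0.016],[[-0.008,-0.0005,0],[0,0,0.12],0.016],[[-0.010,-0.0008,0],[0,0,0.15],0.016],[[-0.010,-0.0008,0],[0,0,0.15],0.016],[[-0.010,-0.0008,0],[0,0,0.15],0.016]]'; python3 f.py
python3 -m pendant '[[[0.005,0,0],[0,0,0],0.016],[[0.02,0,0],[0,0,0],0.016],[[0.04,0,-0.03],[0,0,0],0.016],[[0.08,0,-0.07],[0,0,0],0.016],[[0.12,0,-0.1],[0,0,0],0.016],[[0.16,0,-0.12],[0,0,0],0.016],[[0.16,0,-0.12],[0,0,0],0.016]]'; python3 go.py
python3 - <<'E'
from h import *
T=capture("top");S=capture("scene")
cv2.imwrite("pics/T7.png",T["color"][:,:,::-1]);cv2.imwrite("pics/S7.png",S["color"][:,:,::-1])
a=cv2.resize(T["color"][160:240,235:320,::-1],None,fx=6,fy=6,interpolation=cv2.INTER_CUBIC);b=cv2.resize(S["color"][160:260,260:360,::-1],(288,288),interpolation=cv2.INTER_CUBIC)
c=np.zeros((480,800,3),np.uint8);c[:,:510]=a;c[:288,512:]=b;cv2.imwrite("pics/c7.png",c)
E
```

```text
time: 17.75
tool_pos: [519.8, 106.9, 375.8]
tcp_rot: [-3.141, -0.0, -1.31]
contact_force: [-0.7, -3.2, -3.2]
grip_width: 16.1
t 17.75 clamp [-53.  -18.8] z 375.8 hdg -75.1 q6 2.94 F [-0.7 -3.2 -3.2] w 16.1
F tool [3.  1.5 3.2]
time: 18.33
tool_pos: [561.0, -50.4, 499.5]
tcp_rot: [-3.135, -0.003, -1.313]
contact_force: [-0.0, 0.3, 0.3]
grip_width: 16.4
t 18.33 clamp [  -0.9 -172.9] z 499.5 hdg -75.2 q6 2.66 F [-0.   0.3  0.3] w 16.4
```

View pics/c7.png

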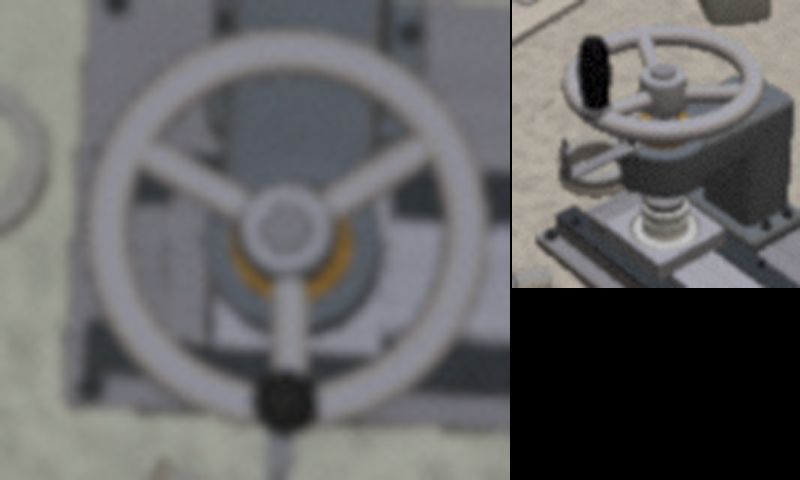

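The handle is at (285,402) and still short of the pointer line (pointer at (278,460)). I'll measure the angle by comparing the black blob with the first picture.

```bash
cat > ang.py <<'E'
from go import *
T=capture("top")
def ctr(im):
    r=im[215:240,262:300].astype(float).max(2); w=np.clip(75-r,0,None); 
    n,l,s,c=cv2.connectedComponentsWithStats((r<75).astype(np.uint8)); 
    cy,cx=np.array([240-229.,0]); d=[abs(s[i,4]-90) if i else 1e9 for i in range(n)];i=int(np.argmin(d)); w=w*(l==i)
    y,x=np.mgrid[215:240,262:300]; return (w*x).sum()/w.sum(),(w*y).sum()/w.sum(),s[i,4]
cur=ctr(T["color"]);ini=ctr(cv2.imread("pics/top0.png")[:,:,::-1]);print(ini,cur)
C=O+M@[1.,0]
for n,c,dz in(("ini",ini,0),("cur",cur,-5)):
    p=M.T@(onz(T,c[:2],228+dz)[:2]-O); print(n,np.round(p,1),"theta",round(np.degrees(np.arctan2(p[1],1.5-p[0])),2))
print("pointer",onz(T,(0,0),163)[:0])
E
python3 ang.py
```

```text
(np.float64(281.14205457463885), np.float64(222.62359550561797), np.int32(252)) (np.float64(281.54869166441864), np.float64(225.29889398435392), np.int32(150))
ini [-53.9  -2.5] theta -2.63
cur [-58.6  -3.3] theta -3.19
pointer []
```

```bash
sed -i 's/75-r/45-r/; s/r<75/r<45/; s/215:240,262:300/220:240,262:300/g' ang.py; python3 ang.py; python3 - <<'E'
import cv2
for f in("top0","T7"): print(cv2.imread(f"pics/{f}.png")[222:236,273:290].max(2))
E
```

```text
(np.float64(279.50173410404625), np.float64(226.42890173410404), np.int32(66)) (np.float64(282.217987804878), np.float64(226.6814024390244), np.int32(63))
ini [-61.3   0.2] theta 0.14
cur [-61.2  -4.8] theta -4.35
pointer []
[[ 81  67  51  40  35  39  44  49  55  68  68  64  57  54  56  59  63]
 [108  83  54  35  31  32  29  31  34  39  47  50  59  66  72  82  90]
 [120  91  54  32  31  30  32  32  29  30  33  53  81  99 104 110 117]
 [127  93  50  33  30  33  33  33  34  27  32  57  94 117 127 131 133]
 [127  89  48  30  31  33  33  33  33  24  32  56  94 124 136 140 138]
 [120  88  50  30  31  32  35  35  31  28  27  50  93 122 138 139 138]
 [111  87  49  31  29  28  30  31  30  27  31  54  91 122 132 132 131]
 [108  89  58  37  29  29  29  30  29  26  32  58  93 114 123 120 118]
 [120 100  78  62  46  35  29  28  27  35  50  78 101 113 114 113 112]
 [134 122 115 103  84  67  50  42  40  54  74 100 118 122 119 119 120]
 [140 137 137 130 119 105  86  70  71  80  97 120 130 132 132 130 134]
 [144 141 141 139 133 126 111  96  96 102 110 125 135 137 137 138 138]
 [145 141 141 140 138 1
[... 414 characters left out ...]
144 122  79  43  33  36  36  39  36  33  29  39  75 121 144]
 [146 148 143 123  79  44  32  35  37  38  33  34  31  34  73 119 145]
 [134 139 138 124  85  49  32  31  34  34  32  31  29  37  71 116 139]
 [124 129 128 117  93  59  37  33  32  32  30  31  28  41  69 106 127]
 [131 125 122 120 106  84  56  37  30  30  31  32  43  62  88 111 119]
 [144 138 134 134 133 119  89  60  47  42  47  62  79  99 117 126 128]
 [152 148 148 149 148 138 117  93  78  70  80 102 117 131 139 141 143]
 [156 155 155 151 151 145 129 114 108 101 107 126 140 145 148 148 149]
 [155 155 152 151 149 141 129 123 119 117 121 136 146 149 151 150 154]
 [157 155 152 150 148 143 129 121 122 121 124 136 147 152 153 154 154]]
```

4.5° short (4.7 mm at the handle). I'll return behind the handle by the same way and push the rest.

```bash
python3 go.py -47.5 -34 376 -75.1 -53.2 -14.1 376 -75.1
```

```text
t 18.53 clamp [  -1.5 -170.6] z 496.1 hdg -75.3 q6 2.66 F [-0.6  0.6 -1.6] w 15.9
[-0.1441, -0.0001, 0.1201] [-0.0019, 0.0003, -0.0028]
[-0.1647, -0.0011, 0.1201] [-0.0019, 0.0003, -0.0028]
```

```bash
python3 -m pendant '[[[-0.02,0,0.02],[0,0,0],0.016],[[-0.05,0,0.05],[0,0,0],0.016],[[-0.085,0,0.08],[0,0,0],0.016],[[-0.115,0,0.105],[0,0,0],0.016],[[-0.130,0,0.12],[0,0,0],0.016],[[-0.140,0,0.12],[0,0,0],0.016],[[-0.144,0,0.12],[0,0,0],0.016],[[-0.144,0,0.12],[0,0,0],0.016]]'; python3 f.py; python3 go.py -53.1 -18.5 376 -75.1 -53.2 -14.1 376 -75.1
```

```text
time: 19.2
tool_pos: [523.9, 92.7, 377.0]
tcp_rot: [-3.14, -0.0, -1.311]
contact_force: [-0.0, -0.4, 1.1]
grip_width: 16.1
t 19.2 clamp [-47.9 -32.7] z 377.0 hdg -75.1 q6 2.91 F [-0.  -0.4  1.1] w 16.1
F tool [ 0.4  0.1 -1.1]
t 19.2 clamp [-47.9 -32.7] z 377.0 hdg -75.1 q6 2.91 F [-0.  -0.4  1.1] w 16.1
[-0.0151, 0.0003, 0.001] [-0.002, -0.0003, -0.0002]
[-0.0193, -0.0011, 0.001] [-0.002, -0.0003, -0.0002]
```

```bash
python3 -m pendant '[[[-0.005,0,0.001],[0,0,0],0.016],[[-0.010,0.0002,0.001],[0,0,0],0.016],[[-0.013,0.0003,0.001],[0,0,0],0.016],[[-0.015,0.0003,0.001],[0,0,0],0.016],[[-0.0165,-0.0002,0.001],[0,0,0],0.016],[[-0.018,-0.0007,0.001],[0,0,0],0.016],[[-0.019,-0.001,0.001],[0,0,0],0.016],[[-0.019,-0.001,0.001],[0,0,0],0.016],[[-0.019,-0.001,0.001],[0,0,0],0.016]]'; python3 f.py; python3 go.py -53.2 -14.1 376 -75.1
```

```text
time: 19.95
tool_pos: [520.0, 110.1, 375.1]
tcp_rot: [-3.141, -0.0, -1.313]
contact_force: [-1.5, -3.5, 3.2]
grip_width: 15.9
t 19.95 clamp [-53.1 -15.6] z 375.1 hdg -75.2 q6 2.95 F [-1.5 -3.5  3.2] w 15.9
F tool [ 3.   2.4 -3.2]
t 19.95 clamp [-53.1 -15.6] z 375.1 hdg -75.2 q6 2.95 F [-1.5 -3.5  3.2] w 15.9
[-0.0015, -0.0004, -0.0009] [-0.0002, -0.0003, -0.0026]
```

```bash
python3 -m pendant '[[[-0.0008,-0.0002,0],[0,0,0],0.016],[[-0.0016,-0.0004,0],[0,0,0],0.016],[[-0.0016,-0.0004,0],[0,0,0],0.016],[[-0.0016,-0.0004,0],[0,0,0],0.016]]'; python3 f.py
python3 -m pendant '[[[0.005,0,0],[0,0,0],0.016],[[0.02,0,0],[0,0,0],0.016],[[0.04,0,-0.03],[0,0,0],0.016],[[0.08,0,-0.07],[0,0,0],0.016],[[0.12,0,-0.1],[0,0,0],0.016],[[0.16,0,-0.12],[0,0,0],0.016],[[0.16,0,-0.12],[0,0,0],0.016]]'; python3 ang.py
```

```text
time: 20.28
tool_pos: [519.9, 112.0, 374.9]
tcp_rot: [-3.141, 0.0, -1.313]
contact_force: [-1.6, -2.4, 3.3]
grip_width: 16.1
t 20.28 clamp [-53.2 -13.7] z 374.9 hdg -75.2 q6 2.95 F [-1.6 -2.4  3.3] w 16.1
F tool [ 1.9  2.2 -3.3]
time: 20.87
tool_pos: [561.2, -45.4, 497.3]
tcp_rot: [-3.138, -0.002, -1.314]
contact_force: [0.0, -0.1, 0.8]
grip_width: 15.7
(np.float64(279.50173410404625), np.float64(226.42890173410404), np.int32(66)) (np.float64(279.5877616747182), np.float64(226.7037037037037), np.int32(61))
ini [-61.3   0.2] theta 0.14
cur [-61.5   0.2] theta 0.21
pointer []
```

The angle is now within about 0.1° of the start. One last look before handing in.

```bash
python3 - <<'E'
from h import *
T=capture("top")["color"][:,:,::-1];S=capture("scene")["color"][:,:,::-1]
a=cv2.resize(T[140:240,210:400],None,fx=3,fy=3,interpolation=cv2.INTER_CUBIC);b=cv2.resize(S[160:330,200:390],None,fx=3,fy=3,interpolation=cv2.INTER_CUBIC)[:300]
b=cv2.resize(S[155:330,200:400],(342,300),interpolation=cv2.INTER_CUBIC)
c=np.zeros((600,570,3),np.uint8);c[:300]=a;c[300:,:342]=b;cv2.imwrite("pics/c8.png",c)
E
```

```text
(no output)
```

View pics/c8.png

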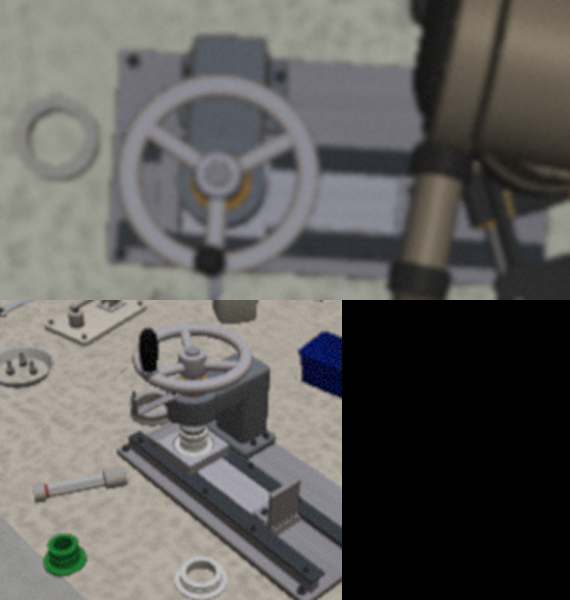

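The handle at (209,260) is over the pointer at (213,288), as in the first picture. The foot is on the bush at (193,440), the plate is still in at (283,505), and the gauges have not moved. I'll hand in now.

```bash
python3 -m pendant '[[[0,0,0],[0,0,0],0.016],[[0,0,0],[0,0,0],0.016]]'; python3 -c "
from plant import close_job;print(close_job())"
```

```text
time: 21.18
tool_pos: [560.5, -41.8, 493.7]
tcp_rot: [3.14, 0.002, -1.312]
contact_force: [-0.3, 0.6, 0.3]
grip_width: 15.8
the job is handed in; nothing more can be done
None
```

The slide is home, the hand wheel has made one full turn, and I handed the job in at about 21 s of the 64 s allowed.

- **Slide:** I pushed it by the end plate with closed fingertips at about 3 N. It stopped dead at 17 N, about 75 mm in. The pictures show the bush standing under the screw.
- **Wheel:** I pushed the handle clockwise with two fingertips 16 mm apart, so it sat between them without being gripped. The readings between moves stayed around 3–8 N. I stopped 4.5° short, measured the gap in the camera image, and pushed the rest.
- **Last checks:** The top view puts the handle within about 0.1° of where it started. It is in line with the pointer and the foot is on the bush. The gauges and loose parts look unmoved, and the robot stood clear with about 0 N of contact.
- **What disagreed:**
    - The fingertips met the handle about 3.5 mm later than I had planned.
    - The side forces suggested the wheel axis is 1–2 mm further out (clamp +x) than the images showed. I corrected for both as I went.
    - The picture taken at about 50° was inconclusive, because the hand hid the handle. The next one, at about 100°, showed it turning properly.

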